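# Turn out the denture cup, load it and lid it

### The job

Tip the cleaning tablets out of the handled denture cup into the steel tray and stand the cup upright again, centred on its cork coaster, before you load it. Then put every partial denture lying on the counter into the cup and put the cup's lid on so that it sits fully home, leaving all tablets lying in the tray. Do not disturb the nail clipper or the hairbrush.

Things in the scene. Friction and masses are not known exactly. Their poses are not given: they have to be found in the camera images.
- cup: open round aqua cup, 160 g, holding the tablets, standing on the coaster. Origin: centre of underside; z up. Outer radius 38 mm at the bottom, 55 at the rim, height 80, wall 4, inner floor 5 mm up. Straight octagonal bar handle, 16 mm across flats, level along the cup's +y out to 138 mm from its axis, 55 mm above the underside; flats face the cup's x, z and the diagonals between
- cup_handle (a point): point on the axis of the cup's handle, 110 mm from the cup's axis and 55 mm above its underside; a good grip point; axes as the cup's
- cup_rim (a point): centre of the cup's mouth, level with the rim, 80 mm above the underside
- coaster: round cork coaster fixed to the counter, 110 mm across, 8 mm thick. Origin: centre of its underside, on the counter
- lid: loose aqua lid, 70 g, lying plug down on the counter. Origin: centre of the plug's underside; z up. Plug 90 mm across, 10 mm deep, goes into the cup's 102 mm mouth; above it a disc 112 mm across, 6 mm thick rests on the rim (origin then 10 mm below the rim); on top an upright round knob 24 mm across, from 16 to 40 mm above the origin
- tray: fixed shallow stainless steel tray with a raised rim, 220 mm (its x) by 200 mm (its y) outside, rim 24 mm high, wall and floor 3 mm. Origin: centre of its underside
- tablet0: white denture-cleaning tablet, a disc 22 mm across and 10 mm thick, 12 g, at first in the cup; 2 to 5 are present, absent ones read None. Origin: centre of one flat face
- tablet1: white denture-cleaning tablet, a disc 22 mm across and 10 mm thick, 12 g, at first in the cup; 2 to 5 are present, absent ones read None. Origin: centre of one flat face
- tablet2: white denture-cleaning tablet, a disc 22 mm across and 10 mm thick, 12 g, at first in the cup; 2 to 5 are present, absent ones read None. Origin: centre of one flat face
- tablet3: white denture-cleaning tablet, a disc 22 mm across and 10 mm thick, 12 g, at first in the cup; 2 to 5 are present, absent ones read None. Origin: centre of one flat face
- tablet4: white denture-cleaning tablet, a disc 22 mm across and 10 mm thick, 12 g, at first in the cup; 2 to 5 are present, absent ones read None. Origin: centre of one flat face
- denture0: small partial denture, pink gum with white teeth on top: a slightly curved bar 46 mm long (its y), 24 mm deep (its x), 18 mm high (gum 14), 20 g, lying teeth up on the counter; 3 or 4 are present, absent ones read None. Grip across its x at the middle (flanks at x = -6 and +12 mm). Origin: centre of underside
- denture1: small partial denture, pink gum with white teeth on top: a slightly curved bar 46 mm long (its y), 24 mm deep (its x), 18 mm high (gum 14), 20 g, lying teeth up on the counter; 3 or 4 are present, absent ones read None. Grip across its x at the middle (flanks at x = -6 and +12 mm). Origin: centre of underside
- denture2: small partial denture, pink gum with white teeth on top: a slightly curved bar 46 mm long (its y), 24 mm deep (its x), 18 mm high (gum 14), 20 g, lying teeth up on the counter; 3 or 4 are present, absent ones read None. Grip across its x at the middle (flanks at x = -6 and +12 mm). Origin: centre of underside
- denture3: small partial denture, pink gum with white teeth on top: a slightly curved bar 46 mm long (its y), 24 mm deep (its x), 18 mm high (gum 14), 20 g, lying teeth up on the counter; 3 or 4 are present, absent ones read None. Grip across its x at the middle (flanks at x = -6 and +12 mm). Origin: centre of underside
- clipper: chrome nail clipper, 60 mm long, lying on the counter, not to be disturbed. Origin: centre of its underside
- hairbrush: brown plastic hairbrush, 210 mm long (its x, head to +x), 62 mm wide, 30 mm high, lying bristles down, not to be disturbed. Origin: on the counter near its middle
- bin: round white bin with a grey front flap, fixed, 148 mm across and 210 mm high, to be kept clear of. Origin: centre of its underside
Mind the look-alikes: they are no part of the job. Leave any purple or turquoise look-alike of the denture0 alone.

How it is judged (in metres and radians):
On the way, in this order (a step that is already met when the one before it is completed fails the run):
1. the cup is tipped over (by more than about 50 degrees) (angle between cup's own z axis and vertical above 0.9 rad), for 0.1 s.
2. every tablet lies in the tray and the cup stands upright on its coaster, centred within 20 mm (x of tablet0 in the frame of tray between -0.109 and 0.109 m and y of tablet0 in the frame of tray between -0.099 and 0.099 m and z of tablet0 in the frame of tray between -0.002 and 0.05 m and x of tablet1 in the frame of tray between -0.109 and 0.109 m and y of tablet1 in the frame of tray between -0.099 and 0.099 m and z of tablet1 in the frame of tray between -0.002 and 0.05 m and x of tablet2 in the frame of tray between -0.109 and 0.109 m and y of tablet2 in the frame of tray between -0.099 and 0.099 m and z of tablet2 in the frame of tray between -0.002 and 0.05 m and x of tablet3 in the frame of tray between -0.109 and 0.109 m and y of tablet3 in the frame of tray between -0.099 and 0.099 m and z of tablet3 in the frame of tray between -0.002 and 0.05 m and x of tablet4 in the frame of tray between -0.109 and 0.109 m and y of tablet4 in the frame of tray between -0.099 and 0.099 m and z of tablet4 in the frame of tray between -0.002 and 0.05 m and angle between cup's own z axis and vertical below 0.08 rad and horizontal distance between cup and coaster below 0.02 m and z of cup in the frame of coaster between 0.004 and 0.012 m), for 0.3 s.
At the end, for the whole second after the job is handed in: All tablets lie inside the tray's rim; the cup stands upright (4.5 degrees) on the coaster, centred within 20 mm; all dentures are in it; the lid sits on the rim, plug in the mouth, level within 4.5 degrees, centred within 7 mm, seated within 3 mm; all at rest and released (all of step 2 and horizontal distance between each of denture0, denture1, denture2, denture3 and cup below 0.05 m and z of denture0 in the frame of cup between 0 and 0.075 m and z of denture1 in the frame of cup between 0 and 0.075 m and z of denture2 in the frame of cup between 0 and 0.075 m and z of denture3 in the frame of cup between 0 and 0.075 m and horizontal distance between lid and cup_rim below 0.007 m and z of lid in the frame of cup_rim between -0.014 and -0.007 m and angle between lid's own z axis and vertical below 0.08 rad and linear speed of each of cup, lid, tablet0, tablet1, tablet2, tablet3, tablet4, denture0, denture1, denture2, denture3 below 0.03 m/s); the robot touches nothing.
It fails at once if the nail clipper is moved by more than 20 mm (distance of clipper from where it was at the start of the episode above 0.02 m).
It fails at once if the hairbrush is moved by more than 20 mm (distance of hairbrush from where it was at the start of the episode above 0.02 m).
Of tablet0, tablet1, tablet2, tablet3, tablet4 only 2 to 5 are there at a start; the rules pass over those that are not, and their reading is None.
Of denture0, denture1, denture2, denture3 only 3 to 4 are there at a start; the rules pass over those that are not, and their reading is None.
At some moment in a run one of lid, denture0, denture1, denture2, denture3 may be knocked a few centimetres aside while the robot is not near it.
It also fails if it takes over 208 s, if anything falls off the work surface, if the arm or the gripper's body presses on something with over 40 N, if the wrist force passes 120 N, or if a joint passes its speed limit or range.

### The arm

A 7-joint arm with a two-finger parallel gripper is mounted at the origin on the work surface. World frame = base frame: x ahead of the robot, y to its left, z up, the work surface at z = 0. Lengths are in mm, angles in rad, forces in N, time in s.
With the tool pointing down it reaches from about 400 to 850 mm from the base axis. Payload 10.4 kg.
Tool frame: the origin (TCP) lies at the very end of the fingers, on their centre line; the grasp point (between the pads) lies 19 mm behind it; z points along the fingers, y is the line along which they close (so a half turn about z gives the same grasp; the last joint's range is limited). The gripper opens to 85 mm and grips with 20 to 120 N. Pads are 22 mm wide; open, the fingers measure 114 mm over their backs; the gripper's body (76 mm by 85 mm) begins 54 mm behind the grasp point. The pads swing forward as they close: fully open they stand 13 mm farther back than shut.
Start: joints at [1.263, 0.332, -0.065, 1.46, 0.022, 1.35, -0.088], TCP at [175.625, -599.839, 231.338] pointing down, gripper open.
Joint ranges: [-2.6, 2.6], [-0.5, 2.12], [-1.47, 1.34], [0.16, 2.42], [-1.27, 4.41], [0.06, 2.06], [-2.6, 2.6]. Speed limits (rad/s): [2.22, 2.22, 2.79, 2.79, 3.14, 3.14, 3.14].

### API

Orientations are given as a unit quaternion [x, y, z, w].
In Python, from station import env gives the robot as it stands. Calls block until the motion is done:
- env.move_ptp(position, orientation): joint-space move of the TCP to a pose.
- env.move_straight(position, speed=150, rot=None, f_stop=None): straight line of the TCP; rot=None keeps the orientation; speed is the mean speed in mm/s. With f_stop (N) it stops when the force on the tool has changed by that much, and returns True; else False.
- env.set_joints(angles): joint-space move.
- env.move_gripper(opening, grip_force=None): opening from 0.0 (shut) to 1.0 (fully open); grip_force is the grip in N (None keeps the last); returns when the fingers have stopped.
- env.hold(seconds).
- env.solve_ik(position, orientation): joint angles nearest the present ones, or None.
- env.read_camera(name): name is "side" or "top"; returns (picture, depth): 384x512x3 uint8, red, green, blue; 384x512 float32, mm along the optical axis (not along the pixel's ray), 0 where there is no reading.
- env.camera_params(name): a dict with "camera_matrix" (3x3 intrinsics, pixels), "extrinsics" (4x4, takes a point from camera to world coordinates). Camera axes: x right, y down, z forward; pixel columns grow to the right and rows downward; lengths in mm; the calibration is good to about 2 mm. A picture is of the moment at which its call begins. camera_params takes no time and is no camera call.
A pose or a line that the arm cannot do raises env.PlanningError and nothing moves.
- env.hand_in(): hands the job in; it is judged then, once.
Readings, each from a call of its own:
- env.get_clock(): time.
- env.get_qpos(): joint angles.
- env.get_joint_vel(): joint speeds.
- env.get_effort(): joint torques, N m.
- env.get_position(): TCP position.
- env.get_tool_rot(): TCP orientation.
- env.get_contact_force(): force on the tool from outside, world axes, zero at the start.
- env.get_moment(): the same for the moment, N m.
- env.get_finger_gap(): opening from 0.0 (shut) to 1.0 (fully open).
- env.get_gripper_force(): force on a finger pad.
Only numpy, scipy, OpenCV 4.12 (cv2) and the standard library are available. Lean on these libraries where they do the work, as an engineer would, in place of code of your own. Each camera call takes 0.05 s, during which the arm holds its last target. There are 200 camera calls.

## Working session

There is one attempt and no reset: what is moved stays moved. The work goes in short steps, each a Python script; the robot and the scene stay as the last script left them, time stands still between calls to the robot, and variables do not carry over. Pictures are saved under pics/ and viewed, at most 14 in all, crops included, and the job is handed in when it is done.

```bash
ls; mkdir -p pics; cat > h.py <<'E'
import numpy as np, cv2
from station import env
from scipy.spatial.transform import Rotation as R
def cam(n):
    p=env.camera_params(n); return np.array(p["camera_matrix"]),np.array(p["extrinsics"])
def shot(n,f=None):
    im,d=env.read_camera(n)
    if f: cv2.imwrite('pics/'+f,im[:,:,::-1])
    return im,d
def cloud(n,d):
    K,T=cam(n); v,u=np.mgrid[:d.shape[0],:d.shape[1]]
    P=np.stack([(u-K[0,2])/K[0,0]*d,(v-K[1,2])/K[1,1]*d,d],-1)
    W=P@T[:3,:3].T+T[:3,3]; W[d<=0]=np.nan; return W
def ray(n,u,v,z):
    K,T=cam(n); r=T[:3,:3]@np.linalg.solve(K,[u,v,1.]); o=T[:3,3]
    return o+r*(z-o[2])/r[2]
E
python3 - <<'E'
from h import *
for n in("top","side"):
    im,d=shot(n); cv2.imwrite(f'pics/{n}0.png',cv2.resize(im[:,:,::-1],(800,600),interpolation=cv2.INTER_CUBIC))
    np.savez(f'{n}0.npz',im=im,d=d)
    K,T=cam(n); print(n,K.round(1).tolist(),T.round(3).tolist())
print(env.get_clock(),env.get_tool_rot())
E
```

```text
pics
top [[481.9, 0.0, 247.0], [0.0, 481.9, 190.2], [0.0, 0.0, 1.0]] [[-0.006, -0.996, 0.092, 474.628], [-1.0, 0.008, 0.021, 105.894], [-0.022, -0.092, -0.996, 1614.99], [0.0, 0.0, 0.0, 1.0]]
side [[486.2, 0.0, 258.5], [0.0, 486.2, 194.3], [0.0, 0.0, 1.0]] [[0.893, -0.335, 0.3, 233.353], [-0.45, -0.634, 0.629, -642.983], [-0.02, -0.696, -0.717, 957.597], [0.0, 0.0, 0.0, 1.0]]
0.1 [ 9.89876723e-01  1.41928256e-01 -1.23403492e-04 -6.54239164e-04]
```

View pics/top0.png

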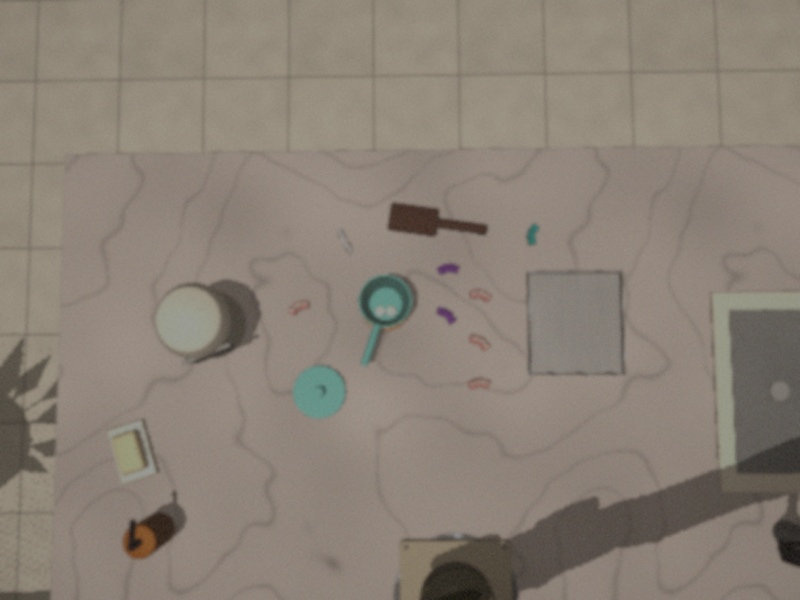

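View pics/side0.png

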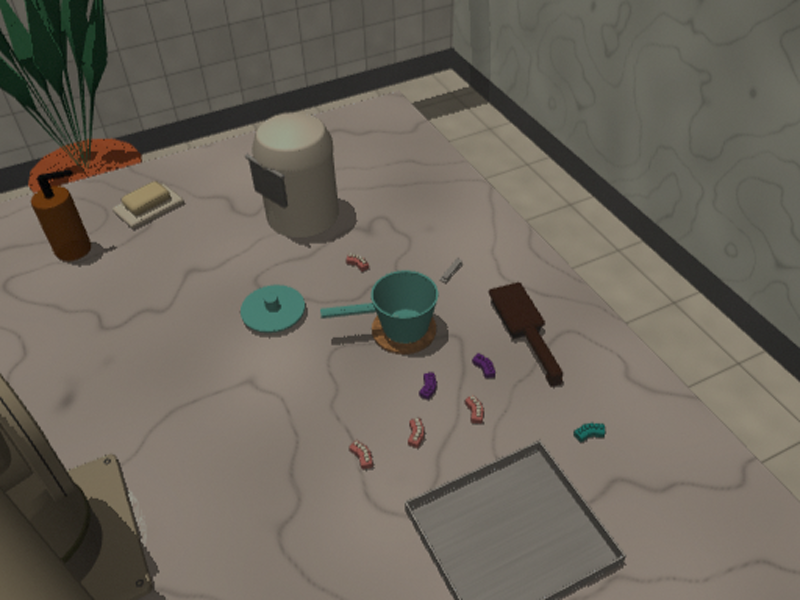

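The top view shows four pink dentures (800×600 px: (299,307), (480,295), (480,342), (479,384)) and the cup at (386,300) with its handle toward (368,360). The lid is at (320,391), the tray at (575,323), the brush at (437,220), the clipper at (345,241), and the purple and turquoise decoys are clear of these. The side view agrees.

```bash
cat >> h.py <<'E'
def blobs(m,amin=20):
    m=cv2.morphologyEx(m.astype(np.uint8),cv2.MORPH_CLOSE,np.ones((3,3),np.uint8))
    n,l,s,c=cv2.connectedComponentsWithStats(m)
    return [(l==i) for i in range(1,n) if s[i,4]>=amin]
def hsv(im): return cv2.cvtColor(im,cv2.COLOR_RGB2HSV)
def pmap(n,z):
    K,T=cam(n); v,u=np.mgrid[:384,:512]; r=np.stack([(u-K[0,2])/K[0,0],(v-K[1,2])/K[1,1],np.ones(u.shape)],-1)@T[:3,:3].T
    return T[:3,3]+r*((z-T[2,3])/r[...,2])[...,None]
def dentures(im,name="top",z=12):
    """pink blobs -> centre, long-axis angle, bow(+x) angle"""
    h=hsv(im).astype(int); H,S,V=h[...,0],h[...,1],h[...,2]
    r,g,b=[im[...,i].astype(int) for i in range(3)]
    m=(r-g>28)&(r-b>20)&(r>110); W=pmap(name,z)
    out=[]
    for bm in blobs(m,15):
        P=W[bm][:,:2]; 
        if len(P)>400: continue
        (cx,cy),(w,hh),a=cv2.minAreaRect(P.astype(np.float32))
        box=cv2.boxPoints(((cx,cy),(w,hh),a)); e=[box[1]-box[0],box[2]-box[1]]
        L=max(e,key=np.linalg.norm); L=L/np.linalg.norm(L); N=np.array([-L[1],L[0]])
        q=P-[cx,cy]; t=q@L; s=q@N
        k=np.polyfit(t,s,2)[0]       # ends toward +N if k>0 -> bow is -N
        if k>0: N=-N
        out.append(dict(c=np.array([cx,cy]),n=N,size=sorted([w,hh]),np=len(P),mean=P.mean(0),px=np.argwhere(bm).mean(0)[::-1]))
    return out
E
python3 - <<'E'
from h import *
np.set_printoptions(precision=1,suppress=True)
D=np.load('top0.npz'); im,d=D['im'],D['d']; W=cloud('top',d)
for n in('top','side'):
    E=np.load(n+'0.npz')
    for o in dentures(E['im'],n): print(n,o['c'],np.degrees(np.arctan2(o['n'][1],o['n'][0])),o['size'],o['np'],o['px'])
for n in('top','side'):
    E=np.load(n+'0.npz'); h=hsv(E['im']); Wn=cloud(n,E['d'])
    aq=(abs(h[...,0].astype(int)-86)<10)&(h[...,1]>60)
    for b in blobs(aq,60):
        P=Wn[b]; P=P[np.isfinite(P[:,0])]; print(n,'aqua',b.sum(),np.argwhere(b).mean(0)[::-1],P.mean(0),P.min(0),P.max(0))
        if n=='top':
            z=88 if P[:,2].max()>70 else 16
            Q=pmap(n,z)[b][:,:2]
            far=None
            if z==88:
                c=P[P[:,2]>78][:,:2]; (cc,rr)=cv2.minEnclosingCircle(c.astype(np.float32)); print('rim depth circ',cc,rr)
                hd=P[np.linalg.norm(P[:,:2]-cc,axis=1)>65]; v=hd[:,:2].mean(0)-cc; print('handle',hd.mean(0),np.degrees(np.arctan2(v[1],v[0])),np.linalg.norm(hd[:,:2]-cc,axis=1).max())
                hm=b.copy(); hm=cv2.morphologyEx(b.astype(np.uint8),cv2.MORPH_OPEN,np.ones((13,13),np.uint8))>0; Q=pmap(n,88)[hm][:,:2]
            print('circ',cv2.minEnclosingCircle(Q.astype(np.float32)),Q.mean(0))
    cork=(h[...,0]<18)&(h[...,1]>100)&(h[...,2]>60)
    for b in blobs(cork,25):
        Q=pmap(n,8)[b]; print(n,'cork',b.sum(),np.argwhere(b).mean(0)[::-1],Q.min(0)[:2],Q.max(0)[:2])
# tray & others from depth edges in top image
for (u,v) in [(527,271),(622,271),(624,374),(528,374)]: print('tray',ray('top',u/1.5625,v/1.5625,24)[:2])
for nme,u,v in [('clip',345,241),('brush',388,220),('brush',487,230)]: print(nme,ray('top',u/1.5625,v/1.5625,15)[:2])
print('tablets',[ray('top',u/1.5625,v/1.5625,23)[:2] for u,v in((380,312),(391,312))])
E
```

```text
top [622.6 -59.3] -14.633081 [9.759881019592285, 37.81730270385742] 28 [306.8 189.8]
top [600.7 326.1] 22.847403 [8.850610733032227, 34.172462463378906] 25 [191.7 197. ]
top [523.7 -53.8] -30.31179 [9.482067108154297, 37.13276672363281] 27 [305.4 219.4]
top [434.4 -53.7] -0.3379026 [9.829219818115234, 39.472469329833984] 32 [305.6 246.4]
top [111.1 660.3] -153.95384 [62.252708435058594, 64.11212158203125] 209 [ 90.4 347.6]
side [600.  325.3] -147.60452 [12.717477798461914, 41.976600646972656] 31 [227.6 166.6]
side [566.6 168. ] -25.040579 [13.210040092468262, 25.12583351135254] 31 [240.3 206.9]
side [562.9 119.2] 10.704118 [16.275537490844727, 41.31221008300781] 51 [245.7 218.8]
side [626.1 -62.5] -13.488827 [20.65412139892578, 44.016456604003906] 80 [303.8 261.5]
side [525.4 -57.9] -30.94502 [20.279172897338867, 41.863059997558594] 80 [265.4 275.7]
side [438.6 -55.5] 3.6498241 [20.96059799194336, 43.65381622314453] 84 [231.3 290.4]
top aqua 694 [246.4 194.3] [606.4 141.2  41.3] [483.3  90.4  -1.7] [661.4 187.5  94.2]
rim depth circ (606.5723876953125, 139.671875) 53.484596252441406

[... 521 characters left out ...]
174.  197.3] [420.7 278.1  17.1] [367.6 225.7  10.3] [477.1 338.2  44. ]
side aqua 171 [376.9 275.7] [ 753.1 -177.8   12.7] [ 732.2 -191.2   -0.8] [ 784.8 -158.6   22.8]
side cork 1565 [ 50.4 106.2] [ 88.3 763. ] [326.7 981.6]
side cork 63 [228.4 167.9] [586.9 302.5] [616.5 348.3]
side cork 341 [255.7 217. ] [550.1  82.9] [656.4 185.5]
side cork 77 [303.1 262.4] [610.9 -86.6] [636.9 -38.2]
side cork 77 [265.2 277.9] [507.2 -80.1] [538.6 -34.9]
side cork 94 [231.1 291.8] [426.8 -79.8] [449.  -32.8]
tray [ 674.6 -160.1]
tray [ 672.8 -360.2]
tray [ 456.1 -356.8]
tray [ 457.3 -157.1]
clip [744.3 227. ]
brush [789.2 134.2]
brush [765.1 -78.2]
tablets [array([590. , 152.3]), array([589.8, 129. ])]
```

```bash
cat >> h.py <<'E'
CUP=np.array([606.,139.,8.]); PSI=70.; TRAY=np.array([565.,-258.])
def Rc(psi,th): return R.from_euler('z',psi,degrees=True)*R.from_euler('y',th,degrees=True)
def Rtc(phi,fl):
    p=np.radians(phi); z=np.array([np.sin(p),0,-np.cos(p)]); x=np.array([0,fl,0.]); return R.from_matrix(np.stack([x,np.cross(z,x),z],1))
def tool(psi,th,phi,fl,handle,back=0):
    """TCP pose with the cup handle point at 'handle'"""
    r=Rc(psi,th)*Rtc(phi,fl); return np.array(handle)+r.apply([0,0,19-back]), r.as_quat()
def hpt(cup,psi): return cup+Rc(psi,0).apply([0,110,55])
def pour(psi,th,rimz):
    r=Rc(psi,th); rim=r.apply([np.sign(th)*55,0,80]); h=r.apply([0,110,55])
    return np.array([*TRAY,rimz])-rim+h
LO=np.array([-2.6,-.5,-1.47,.16,-1.27,.06,-2.6]);HI=np.array([2.6,2.12,1.34,2.42,4.41,2.06,2.6])
def marg(q): return None if q is None else np.min(np.minimum(np.array(q)-LO,HI-np.array(q)))
E
python3 - <<'E'
from h import *
np.set_printoptions(precision=2,suppress=True)
W=cloud('side',np.load('side0.npz')['d']); im=np.load('side0.npz')['im']; h=hsv(im)
aq=(abs(h[...,0].astype(int)-86)<10)&(h[...,1]>60); P=W[aq]; P=P[(P[:,0]>540)&(P[:,2]>80)&(P[:,1]<200)&(P[:,0]<670)]
print('side rim',cv2.minEnclosingCircle(P[:,:2].astype(np.float32)),P.mean(0))
P=W[aq]; P=P[(P[:,0]<545)&(P[:,1]<215)&(P[:,2]>40)];print('side handle',P.mean(0),P.min(0),P.max(0))
res=[]
for fl in(1,-1):
  for phi in(-45,0,45):
    qs=[]
    for dz in(0,120):
      p,q=tool(PSI,0,phi,fl,hpt(CUP,PSI)+[0,0,dz]); qs.append(env.solve_ik(p,q))
    if any(x is None for x in qs): print(fl,phi,'nograsp');continue
    print(fl,phi,'grasp',[round(float(marg(x)),2) for x in qs],np.array(qs[1]))
    for s in(1,-1):
      for psi in range(0,360,15):
        for th in(120,):
          ms=[]
          for t in(0,60,th):
            hp=pour(psi,s*th,75); hp[2]+=(0 if t==th else 30)
            p,q=tool(psi,s*t,phi,fl,hp); x=env.solve_ik(p,q); ms.append(None if x is None else (marg(x),np.array(x)))
          if all(m is not None for m in ms): res.append((min(m[0] for m in ms),fl,phi,s,psi,th,ms,np.array(qs[1])))
cost=lambda r: max(np.abs(np.diff([r[7]]+[m[1] for m in r[6]],axis=0)).max(),0)
for r in sorted(res,key=lambda r:-r[0])[:25]: print(round(float(r[0]),2),r[1:6],round(cost(r),2))
E
```

```text
side rim ((607.7839965820312, 140.06690979003906), 56.652198791503906) [608.31 143.43  85.22]
side handle [511.04 169.91  67.96] [477.07 153.13  60.84] [544.73 187.49  75.34]
1 -45 grasp [0.06, 0.04] [-0.11  0.78 -0.86  1.37  0.77  2.02  0.23]
1 0 grasp [0.5, 0.19] [ 0.62  0.48 -1.28  1.75  0.48  1.28  0.44]
1 45 grasp [0.25, 0.31] [ 0.58  0.11 -0.61  2.11 -0.94  0.86  1.81]
-1 -45 grasp [0.14, 0.17] [-1.02  0.67  0.54  1.43  0.18  1.73 -2.43]
-1 0 grasp [0.37, 0.35] [-0.9   0.19  0.54  1.82 -0.1   1.16 -2.25]
-1 45 grasp [0.25, 0.31] [ 0.63  0.12 -0.66  2.11 -0.93  0.85 -1.33]
0.41 (1, 0, 1, 240, 120) 2.22
0.37 (-1, 45, 1, 255, 120) 2.33
0.36 (-1, 0, 1, 240, 120) 3.48
0.36 (-1, 45, 1, 75, 120) 1.71
0.34 (-1, 0, 1, 60, 120) 1.59
0.33 (-1, -45, -1, 270, 120) 4.39
0.32 (1, 45, 1, 90, 120) 1.15
0.32 (-1, 45, 1, 240, 120) 2.24
0.29 (1, 45, 1, 255, 120) 3.96
0.28 (1, 0, -1, 75, 120) 1.15
0.26 (-1, -45, -1, 60, 120) 1.57
0.25 (1, 45, 1, 240, 120) 4.03
0.25 (1, -45, -1, 75, 120) 1.03
0.23 (-1, 0, -1, 60, 120) 1.6
0.23 (-1, 0, -1, 75, 120) 1.63
0.22 (1, -45, -1, 90, 120) 1.08
0.22 (-1, 0, -1, 315, 120) 4.35
0.22 (-1, 0, -1, 300, 120) 4.12
0.21 (1, -45, -1, 45, 120) 0.99
0.21 (-1, -45, -1, 285, 120) 4.51
0.21 (1, 0, 1, 225, 120) 2.43
0.21 (1, 0, -1, 270, 120) 2.01
0.21 (1, 0, -1, 255, 120) 2.05
0.2 (1, 45, 1, 75, 120) 0.9
0.2 (1, -45, -1, 225, 120) 1.54
```

```bash
sed -i 's/^CUP=.*/CUP=np.array([607.,139.5,8.]); PSI=71.; TRAY=np.array([565.,-258.])/' h.py
python3 - <<'E'
from h import *
np.set_printoptions(precision=2,suppress=True)
H=hpt(CUP,PSI); env.move_gripper(0.55)
p,q=tool(PSI,0,45,1,H+[0,0,100],110); env.move_ptp(p,q)
p,q=tool(PSI,0,45,1,H,100); env.move_straight(p)
p,q=tool(PSI,0,45,1,H); print(H,env.move_straight(p,speed=80,f_stop=8),p,env.get_position())
env.move_gripper(0,60); print(env.get_finger_gap(),env.get_gripper_force(),env.get_contact_force(),env.get_clock(),env.get_qpos())
im,_=shot('side'); cv2.imwrite('pics/s1.png',cv2.resize(im[100:300,100:400,::-1],(750,500)))
E
```

```text
[502.99 175.31  63.  ] False [507.37 188.02  49.56] [507.59 187.65  49.78]
0.17722268193788754 58.33877043798566 [-0.24  0.95  2.93] 5.9167 [ 0.57  0.38 -0.62  2.17 -1.    0.63  2.07]
```

View pics/s1.png

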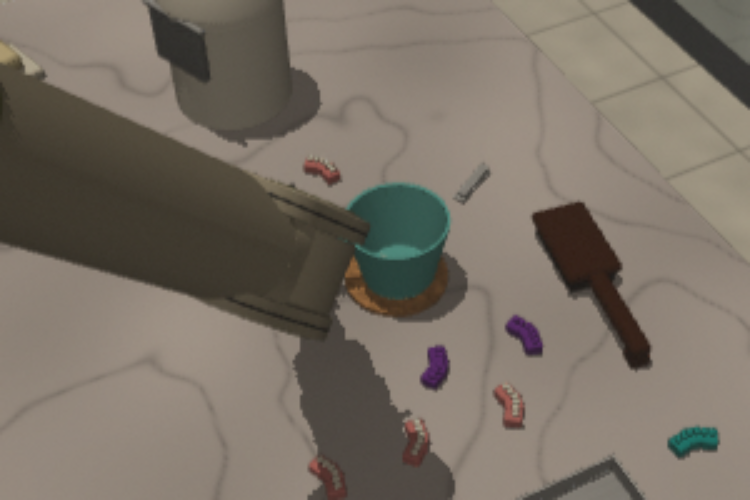

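The grip on the handle is good: the gripper is at crop (330,230), the cup is upright at (400,250), and the dentures are untouched. Next: lift, carry and pour.

```bash
python3 - <<'E'
from h import *
np.set_printoptions(precision=2,suppress=True)
env.move_gripper(0,110)
g=env.get_position(); np.save('grip.npy',np.r_[g,env.get_tool_rot()]); print(g)
env.move_straight(np.array(g)+[0,0,130],speed=120)
print('lift',env.get_contact_force(),env.get_moment())
S=lambda psi,th,h,sp:(lambda p,q:env.move_straight(p,speed=sp,rot=q))(*tool(psi,th,45,1,h))
hp=pour(90,120,75)
try:
    S(90,0,hp+[0,0,60],150); print(env.get_qpos(),env.get_clock())
    for t in (40,80,120): S(90,t,hp+[0,0,60*(1-t/120)],60); print(t,env.get_qpos(),env.get_clock())
except env.PlanningError as e: print('ERR',e,env.get_position())
env.hold(.5)
for n in('side','top'):
    im,_=shot(n); cv2.imwrite(f'pics/{n}2.png',cv2.resize(im[:,:,::-1],(800,600)))
E
```

```text
[507.51 188.07  49.74]
lift [ 1.06  0.68 -1.66] [-0.96  0.61 -0.01]
[ 0.94  0.54 -0.27  1.51 -0.45  1.64  2.34] 10.4333
40 [ 0.71  0.21 -0.27  1.79 -0.03  1.19  2.02] 11.2833
80 [ 0.38  0.15 -0.35  2.04  0.77  1.09  1.19] 12.2
120 [ 0.05  0.54 -0.31  2.11  1.33  1.58  0.47] 13.0833
```

View pics/side2.png

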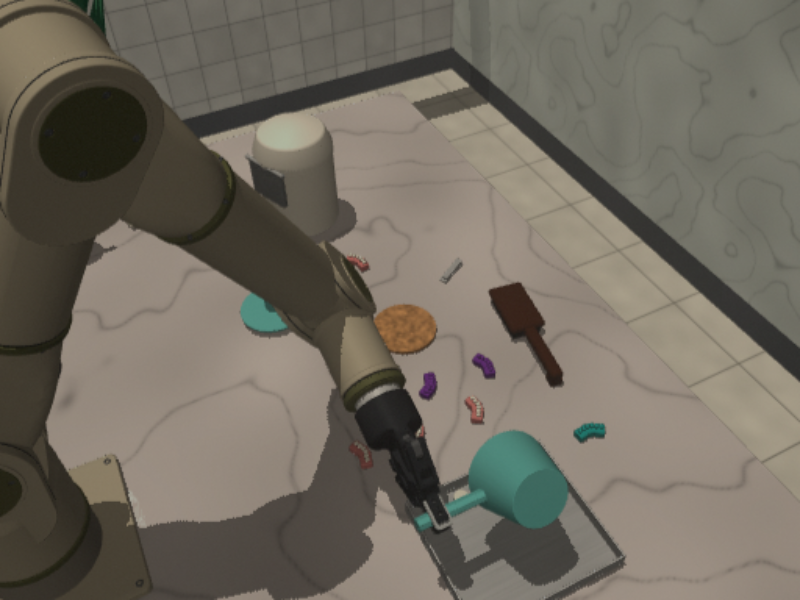

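The side view shows the cup inverted over the tray (520,480) and the bare coaster at (403,328). I'll tilt further with a small shake, bring the cup upright, then check the tray, the cup and the coaster.

```bash
python3 - <<'E'
from h import *
np.set_printoptions(precision=2,suppress=True)
S=lambda psi,th,h,sp:(lambda p,q:env.move_straight(p,speed=sp,rot=q))(*tool(psi,th,45,1,h))
hp=pour(90,120,75)
try:
    S(90,132,hp+[0,0,10],60)
    for k in range(2):
        S(90,124,hp+[0,0,14],150); S(90,132,hp+[0,0,8],150)
    env.hold(.4)
except env.PlanningError as e: print('ERR',e)
for t in (80,40,0): S(90,t,hp+[0,0,60*(1-t/120)],100)
p,q=tool(90,0,45,1,hp+[0,150,90]); env.move_straight(p,speed=200)
env.hold(.2)
for n in('side','top'):
    im,d=shot(n); np.savez(n+'3.npz',im=im,d=d)
    h=hsv(im); cork=(h[...,0]<18)&(h[...,1]>100)&(h[...,2]>60); Q=pmap(n,8)
    cork&=(abs(Q[...,0]-605)<75)&(abs(Q[...,1]-137)<75)
    b=max(blobs(cork,5),key=lambda b:b.sum()); print(n,'coaster',b.sum(),Q[b].mean(0),cv2.minEnclosingCircle(Q[b][:,:2].astype(np.float32)))
    Q=pmap(n,10); m=(abs(Q[...,0]-565)<105)&(abs(Q[...,1]+258)<95)&(im.min(-1)>150)
    for b in blobs(m,5): print(n,'white',b.sum(),Q[b].mean(0)[:2])
s=cv2.resize(np.load('side3.npz')['im'][150:384,180:420,::-1],(600,585)); cv2.imwrite('pics/side3.png',s)
print(env.get_clock(),env.get_finger_gap())
E
```

```text
side coaster 93 [633.04 174.59   8.  ] ((630.2593383789062, 173.71640014648438), 30.770160675048828)
top coaster 760 [606.53 142.16   8.  ] ((606.43359375, 142.48439025878906), 52.52273941040039)
19.6917 0.15758493970555362
```

View pics/side3.png

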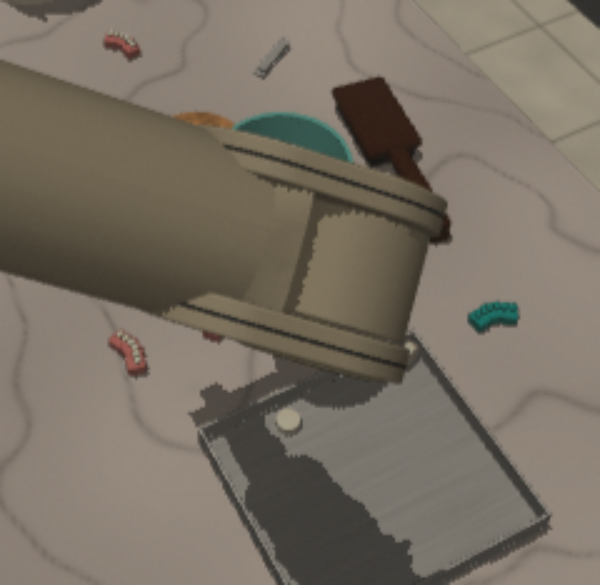

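Side crop: one tablet is in the tray at (288,420) and another near its corner at (410,348). The arm hides the rest and the cup's interior, so I'll check the top view.

```bash
python3 - <<'E'
from h import *
im=np.load('top3.npz')['im']; cv2.imwrite('pics/top3.png',cv2.resize(im[150:270,230:410,::-1],(780,520),interpolation=cv2.INTER_CUBIC))
E
```

```text
(no output)
```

View pics/top3.png

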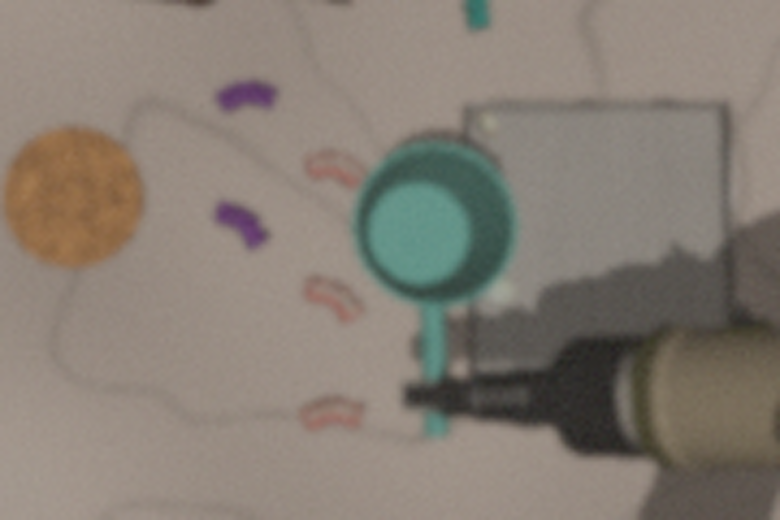

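The cup is empty and both tablets are inside the tray, at crop (488,120) and (500,290). The coaster is clear at (73,197). Next: return the cup.

```bash
python3 - <<'E'
from h import *
np.set_printoptions(precision=2,suppress=True)
g=np.load('grip.npy'); p=g[:3]+[0,1.5,0]; q=g[3:]
env.move_straight(p+[0,0,120],speed=180,rot=q)
env.move_straight(p+[0,0,8],speed=120)
env.hold(.2)
print(env.move_straight(p+[0,0,-6],speed=20,f_stop=3),env.get_position(),env.get_contact_force())
env.move_gripper(0.5); env.hold(.2)
r=R.from_quat(q); env.move_straight(env.get_position()+r.apply([0,0,-110]),speed=150)
env.move_straight(np.array(env.get_position())+[-40,-60,120],speed=200)
env.move_ptp([430,-250,330],[1,0,0,0]); env.hold(.1)
for n in('top','side'):
    im,d=shot(n); np.savez(n+'4.npz',im=im,d=d); cv2.imwrite(f'pics/{n}4.png',cv2.resize(im[:,:,::-1],(800,600)))
    for o in dentures(im,n): print(n,o['c'],np.degrees(np.arctan2(o['n'][1],o['n'][0])),o['size'],o['px'])
    h=hsv(im); aq=(abs(h[...,0].astype(int)-86)<10)&(h[...,1]>60)
    P=cloud(n,d)[aq]; P=P[(P[:,2]>78)&(abs(P[:,0]-607)<70)&(abs(P[:,1]-140)<70)]; print(cv2.minEnclosingCircle(P[:,:2].astype(np.float32)))
print(env.get_clock())
E
```

```text
True [507.47 189.77  49.87] [ 1.06 -0.69  2.54]
top [622.65 -58.9 ] -14.633036 [9.759881019592285, 37.03318405151367] [306.43 189.63]
top [570.05 329.12] 26.224712 [9.017889022827148, 40.240779876708984] [190.7  206.17]
top [523.69 -53.76] -30.31179 [9.482067108154297, 37.13276672363281] [305.41 219.41]
top [434.43 -53.67] -0.3379026 [9.829219818115234, 39.472469329833984] [305.62 246.44]
top [112.41 660.94] -88.72836 [62.55125045776367, 63.877681732177734] [ 90.26 347.29]
((606.3037719726562, 141.0083465576172), 53.313209533691406)
side [569.22 328.41] 32.73763 [16.00490951538086, 44.33457565307617] [218.33 169.7 ]
side [625.74 -61.97] -17.49358 [21.919017791748047, 45.534915924072266] [303.8  260.88]
side [519.74 -54.7 ] -27.257488 [9.241924285888672, 41.97629165649414] [263.5 276. ]
side [438.57 -54.94] 3.6498075 [21.030885696411133, 44.84962844848633] [231.33 289.54]
((0.0, 0.0), 0.0)
28.375
```

View pics/side4.png

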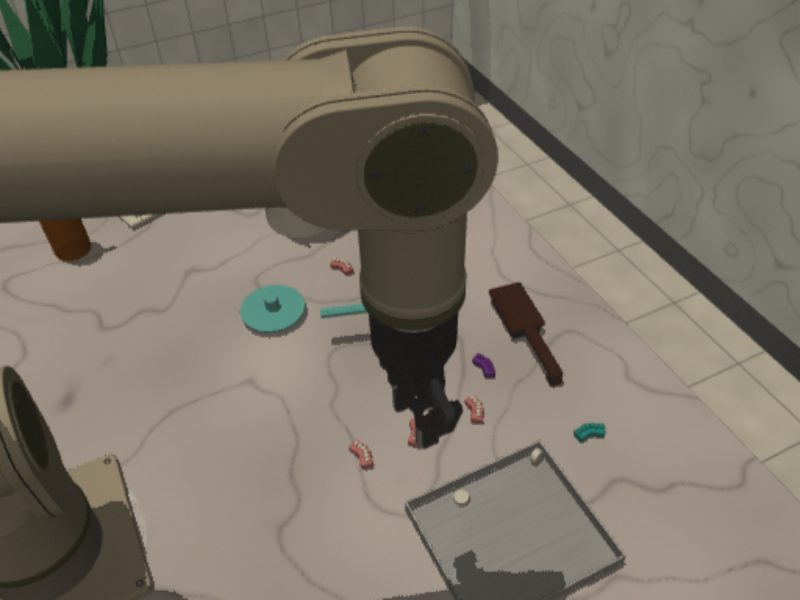

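The cup is back on the coaster at (606,141). Both tablets are in the tray, at side-view (462,497) and (538,453). The far denture was nudged to about (570,329). Next: load the dentures, re-measuring before each pick.

```bash
cat >> h.py <<'E'
CUPC=np.array([606.3,141.3])
def down(a):  # tool down, closing axis along world angle a (deg)
    y=np.array([np.cos(np.radians(a)),np.sin(np.radians(a)),0]); z=np.array([0,0,-1.]); return R.from_matrix(np.stack([np.cross(y,z),y,z],1)).as_quat()
def best(p,angs):
    q0=np.array(env.get_qpos()); best=None
    for a in angs:
        q=down(a); s=env.solve_ik(p,q)
        if s is None or marg(s)<.08: continue
        c=np.abs(np.array(s)-q0).max()
        if best is None or c<best[0]: best=(c,a,q)
    return best[1],best[2]
def pick(c,a):
    p=np.array([*c,110.]); _,q=best(p,[a,a+180,a-180])
    env.move_gripper(.5); env.move_ptp(p,q); 
    hit=env.move_straight([*c,2.5],speed=100,f_stop=6); z=env.get_position()[2]
    env.move_gripper(0,40); print('pick',hit,z,env.get_finger_gap(),env.get_gripper_force())
    env.move_straight([*c,180],speed=200); return env.get_finger_gap()
def drop(angs,off,h,op=.32):
    p=np.array([*CUPC,180.]); a,q=best(p,angs)
    a=angs[0]; o=off*np.array([np.cos(np.radians(a)),np.sin(np.radians(a))]); p[:2]+=o
    env.move_ptp(p,q); p[2]=8+h
    print('drop',env.move_straight(p,speed=120,f_stop=8),env.get_position())
    env.move_gripper(op); env.hold(.15); p[2]=200; env.move_straight(p,speed=200)
def find(near):
    L=[o for o in dentures(shot('top')[0]) if np.linalg.norm(o['c']-near)<60 and o['size'][1]>25]
    o=min(L,key=lambda o:np.linalg.norm(o['c']-near)); return o['c'],np.degrees(np.arctan2(o['n'][1],o['n'][0]))
E
python3 - <<'E'
from h import *
np.set_printoptions(precision=2,suppress=True)
pick(np.array([624,-60.]),-16); print(env.get_clock())
drop([70,250,-110],10,36); print(env.get_clock())
for n in[(523,-54),(434,-54),(570,329)]:
    try: print(find(np.array(n)))
    except Exception as e: print(n,e)
im,_=shot('side'); cv2.imwrite('pics/side5.png',cv2.resize(im[100:334,130:430,::-1],(750,585)))
E
```

```text
pick False 3.210683580093739 0.2264291990890896 36.89065268263221
32.5083
drop False [610.18 151.    44.87]
36.2167
(523, -54) min() iterable argument is empty
(434, -54) min() iterable argument is empty
(array([569.78, 328.96]), np.float32(22.831217))
```

View pics/side5.png

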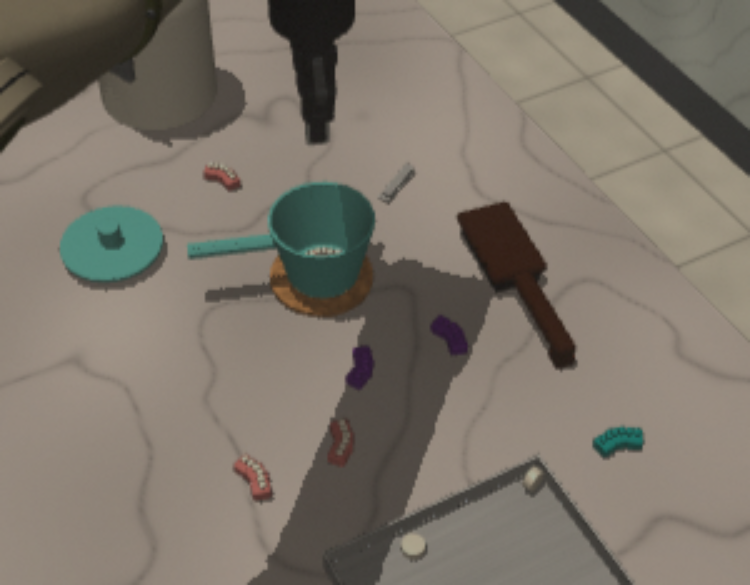

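Denture 0 is in the cup (crop (322,250)). The remaining dentures are at (341,441), (253,477) and (222,176), all where I measured them, so I'll go on with the other three.

```bash
python3 - <<'E'
from h import *
np.set_printoptions(precision=2,suppress=True)
if pick(np.array([522,-54.5]),-29)>.1: drop([70,250,-110],-10,38)
if pick(np.array([436.5,-54.5]),1)>.1: drop([160,-20],0,50)
c,a=find(np.array([570,329])); print(c,a)
if pick(c,a)>.1: drop([70,250,-110],0,66)
env.move_ptp([430,-250,330],[1,0,0,0]); env.hold(.1)
for n in('top','side'):
    im,d=shot(n); np.savez(n+'6.npz',im=im,d=d)
    for o in dentures(im,n): print(n,o['c'],o['px'])
    h=hsv(im); aq=(abs(h[...,0].astype(int)-86)<10)&(h[...,1]>60); P=cloud(n,d)[aq]
    A=P[(P[:,2]>78)&(abs(P[:,0]-607)<70)&(abs(P[:,1]-140)<70)]; print('cup',cv2.minEnclosingCircle(A[:,:2].astype(np.float32)))
    B=P[np.linalg.norm(P[:,:2]-[424,283],axis=1)<120]; B=B[B[:,0]<485]; k=B[B[:,2]>32]
    print('lid',cv2.minEnclosingCircle(B[:,:2].astype(np.float32)),B[:,:2].mean(0),'knob',k.mean(0),len(k))
im=np.load('top6.npz')['im']; cv2.imwrite('pics/top6.png',cv2.resize(im[140:290,170:410,::-1],(800,500),interpolation=cv2.INTER_CUBIC))
print(env.get_clock())
E
```

```text
pick False 3.126194382367494 0.22793383926475425 36.72361945733428
drop False [603.32 132.2   46.84]Traceback (most recent call last):
  File "<stdin>", line 4, in <module>
  File "h.py", line 67, in pick
    p=np.array([*c,110.]); _,q=best(p,[a,a+180,a-180])
                               ~~~~^^^^^^^^^^^^^^^^^^^
  File "h.py", line 65, in best
    return best[1],best[2]
           ~~~~^^^
TypeError: 'NoneType' object is not subscriptable
```

```bash
python3 - <<'E'
from h import *
np.set_printoptions(precision=2,suppress=True)
p0=env.get_position(); env.move_ptp([500,-150,300],down(0) if env.solve_ik([500,-150,300],down(0)) is not None else [1,0,0,0])
for z in(3,60,110,180):
  for a in(-179,-20,1,20,181):
    s=env.solve_ik([436.5,-54.5,z],down(a)); print(z,a,s is not None and (marg(s),np.array(s)))
E
```

```text
3 -179 (np.float64(0.01462412460060225), array([-1.01,  0.46,  1.18,  2.2 , -0.58,  0.85, -2.59]))
3 -20 (np.float64(0.3113829076500143), array([ 1.03,  0.46, -1.12,  2.11,  0.53,  0.9 , -0.75]))
3 1 (np.float64(0.3094638995503378), array([ 0.97,  0.41, -1.05,  2.11,  0.47,  0.87, -0.33]))
3 20 (np.float64(0.3081321303451583), array([ 0.93,  0.39, -1.  ,  2.11,  0.43,  0.86,  0.03]))
3 181 (np.float64(0.01462412460060225), array([-1.01,  0.46,  1.18,  2.2 , -0.58,  0.85, -2.59]))
60 -179 False
60 -20 (np.float64(0.18831741564908389), array([ 1.19,  0.38, -1.28,  2.07,  0.44,  1.  , -0.67]))
60 1 (np.float64(0.22944320045697952), array([ 1.16,  0.35, -1.24,  2.07,  0.4 ,  0.99, -0.28]))
60 20 (np.float64(0.2706105276610833), array([ 1.12,  0.33, -1.2 ,  2.07,  0.37,  0.98,  0.08]))
60 181 False
110 -179 False
110 -20 (np.float64(0.10385599671017842), array([ 1.29,  0.27, -1.37,  2.02,  0.31,  1.08, -0.56]))
110 1 (np.float64(0.10508895957305153), array([ 1.29,  0.27, -1.36,  2.02,  0.3 ,  1.08, -0.19]))
110 20 (np.float64(0.11088838238540277), array([ 1.29,  0.27, -1.36,  2.02,  0.3 ,  1.08,  0.14]))
110 181 False
180 -179 False
180 -20 (np.float64(0.04175754377862484), array([ 1.45,  0.06, -1.43,  1.94,  0.07,  1.19, -0.35]))
180 1 (np.float64(0.10838118729582269), array([ 1.39,  0.05, -1.36,  1.94,  0.05,  1.19,  0.03]))
180 20 (np.float64(0.10838118729582291), array([ 1.39,  0.05, -1.36,  1.94,  0.05,  1.19,  0.36]))
180 181 False
```

```bash
sed -i 's/marg(s)<.08/marg(s)<.03/' h.py; cat > load.py <<'E'
from h import *
np.set_printoptions(precision=2,suppress=True)
if pick(np.array([436.5,-54.5]),1)>.1: drop([160,-20],0,50)
c,a=find(np.array([570,329])); print(c,a)
if pick(c,a)>.1: drop([70,250,-110],0,66)
env.move_ptp([430,-250,330],[1,0,0,0]); env.hold(.1)
for n in('top','side'):
    im,d=shot(n); np.savez(n+'6.npz',im=im,d=d)
    for o in dentures(im,n): print(n,o['c'],o['px'])
    h=hsv(im); aq=(abs(h[...,0].astype(int)-86)<10)&(h[...,1]>60); P=cloud(n,d)[aq]
    A=P[(P[:,2]>78)&(abs(P[:,0]-607)<70)&(abs(P[:,1]-140)<70)]
    if len(A): print('cup',cv2.minEnclosingCircle(A[:,:2].astype(np.float32)))
    B=P[np.linalg.norm(P[:,:2]-[424,283],axis=1)<120]; B=B[B[:,0]<482]; k=B[B[:,2]>32]
    print('lid',cv2.minEnclosingCircle(B[:,:2].astype(np.float32)),B[:,:2].mean(0),'knob',k.mean(0),len(k))
im=np.load('top6.npz')['im']; cv2.imwrite('pics/top6.png',cv2.resize(im[140:290,170:410,::-1],(800,500),interpolation=cv2.INTER_CUBIC))
print(env.get_clock())
E
python3 load.py
```

```text
pick False 2.976726833364175 0.22187895696771548 37.15279733296484
drop False [606.78 141.58  58.86]
[570.71 327.77] 26.22487
pick False 3.2604575660195243 0.22754787266334034 37.11844382341951
drop False [606.7  141.59  74.85]
top [609.07 140.14] [246.98 194.41]
top [112.41 660.94] [ 90.22 347.44]
cup ((606.7159423828125, 142.66014099121094), 53.285186767578125)
lid ((423.77117919921875, 283.29107666015625), 53.12213897705078) [424.18 282.91] knob [422.46 284.88  39.75] 41
lid ((437.952392578125, 254.48263549804688), 87.42182922363281) [421.51 276.97] knob [431.06 263.79  43.21] 68
61.575
```

View pics/top6.png

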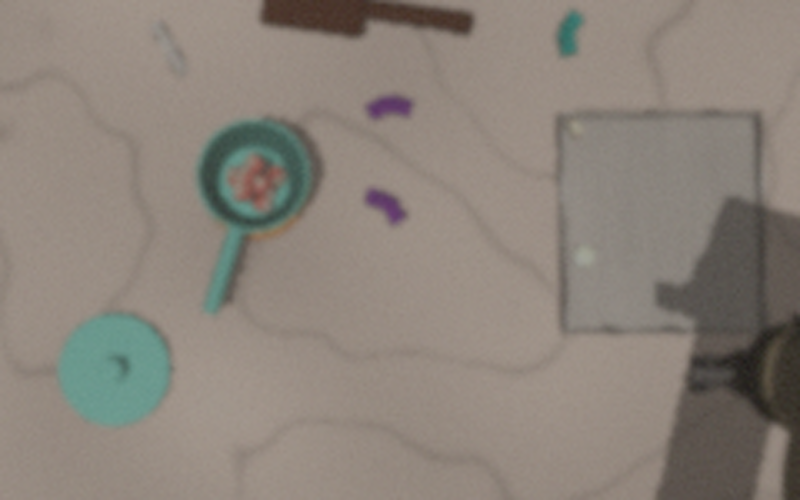

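All four dentures lie deep in the cup (crop (257,180)) and the tablets are still in the tray ((577,128), (585,257)). The lid is free at (115,369), so that's next.

```bash
python3 - <<'E'
from h import *
np.set_printoptions(precision=2,suppress=True)
c=np.array([424.,283.]); cup=np.array([606.6,142.2])
env.move_gripper(.6)
p=np.array([*c,120.]); a,q=best(p,[90,-90,80,-80]); env.move_ptp(p,q)
print(a,env.move_straight([*c,21],speed=80,f_stop=5),env.get_position())
env.move_gripper(0,20); print(env.get_finger_gap()); env.move_gripper(.6); env.move_straight([*c,75],speed=150)
p=np.array([*c,75.]); a,q=best(p,[0,180,-180,10,-10]); env.move_ptp(p,q)
print(a,env.move_straight([*c,21],speed=80,f_stop=5)); z0=env.get_position()[2]
env.move_gripper(0,60); print(env.get_finger_gap(),env.get_gripper_force(),z0)
env.move_straight([*c,190],speed=150); print(env.get_qpos(),env.get_finger_gap())
env.move_straight([*cup,190],speed=150); env.move_straight([*cup,78+z0+15],speed=80); env.hold(.2)
print(env.move_straight([*cup,78+z0-3],speed=15,f_stop=4),env.get_position(),78+z0,env.get_contact_force(),env.get_clock())
im,_=shot('side'); cv2.imwrite('pics/side7.png',cv2.resize(im[100:300,130:390,::-1],(780,600)))
E
```

```text
-80 False [424.3  283.2   21.46]
0.2723539901300673
-10 False
0.2526129716388804 58.46795439720154 21.276983798381004
[ 0.5   0.47 -1.44  1.77  0.48  1.33 -1.22] 0.2518686754422891
True [606.54 142.13  99.74] 99.276983798381 [-0.67 -0.26  5.78] 73.9917
```

View pics/side7.png

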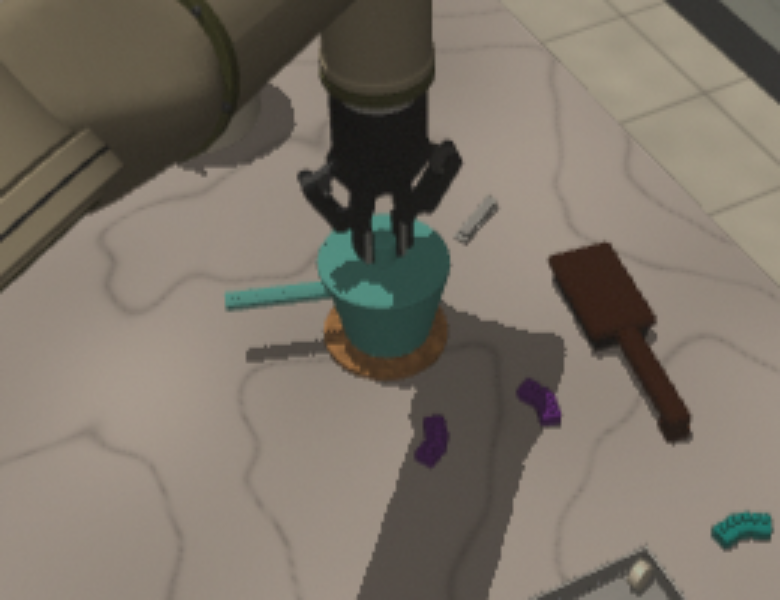

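The lid sits flat on the rim (crop (383,262)), and contact came within 0.5 mm of the expected height. I'll release and verify.

```bash
python3 - <<'E'
from h import *
np.set_printoptions(precision=2,suppress=True)
env.move_gripper(.5); env.hold(.2); p=np.array(env.get_position()); p[2]=200; env.move_straight(p,speed=100)
env.move_ptp([430,-250,330],[1,0,0,0]); env.hold(.2)
im,d=shot('top'); P=cloud('top',d); h=hsv(im); aq=(abs(h[...,0].astype(int)-86)<10)&(h[...,1]>60)
B=P[aq]; B=B[(np.linalg.norm(B[:,:2]-[606,142],axis=1)<80)]
D=B[(B[:,2]>86)&(B[:,2]<102)]; k=B[B[:,2]>108]
print('disc',cv2.minEnclosingCircle(D[:,:2].astype(np.float32)),np.median(D[:,2]),'knob',k.mean(0))
A=np.c_[D[:,:2]-D[:,:2].mean(0),np.ones(len(D))]; print('slope',np.linalg.lstsq(A,D[:,2],rcond=None)[0])
s,_=shot('side'); cv2.imwrite('pics/top8.png',np.hstack([cv2.resize(im[140:290,200:410,::-1],(420,300)),cv2.resize(s[100:300,130:410,::-1],(420,300))])[:,:800])
print(env.get_clock(),env.get_contact_force())
E
```

```text
disc ((605.0542602539062, 142.88243103027344), 55.48767852783203) 93.82006542672889 knob [605.02 143.45 117.04]
slope [-0.    0.01 93.78]
77.6833 [ 0.83  0.37 -1.06]
```

View pics/top8.png

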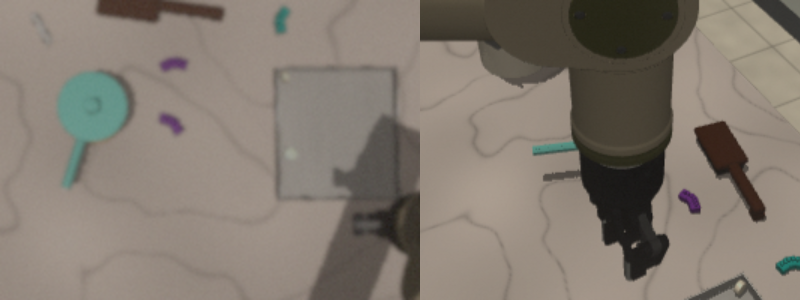

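The lid is level with its disc top at z = 93.8 mm (94 expected), and centred on the cup to about 2 mm. Both tablets are in the tray ((287,77), (291,154)), and the brush and clipper look untouched.

```bash
python3 -c "
from h import *
print(env.hand_in())"
```

```text
the job is handed in; nothing more can be done
None
```

The job is handed in, with no verdict returned: my last checks showed both tablets in the tray, all four dentures in the cup on its coaster, the lid seated level, and the nail clipper and hairbrush apparently unmoved.

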